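# Set the living moss cultures on their light pads

## Task

Pick out the three culture flasks whose moss is still green and stand each one on the growth-light pad with the ring of the same colour as its cap, upright on the white disc and clear of the coloured ring. Keep them upright on the way and set them down gently without dropping them; leave the two flasks with brown, dead moss and the stack of dishes where they stand.

Things in the scene. Friction and masses are not known exactly. Their poses are not given: they have to be found in the camera images.
- flask_red_mid (a point): Conical glass flask, loose, 0.1 to 0.18 kg, 108 mm tall, upright: base 64 mm across, neck 28 mm; rigid fixed red round cap 34 mm across, 78 to 108 mm above the foot (grip it from above, any yaw). Seen through the glass around the cap: living bright-green moss on set gel. Point: on the axis half-way up, 54 mm above the foot, 39 mm below the cap's middle; z up.
- flask_blue_mid (a point): Conical glass flask, loose, 0.1 to 0.18 kg, 108 mm tall, upright: base 64 mm across, neck 28 mm; rigid fixed blue round cap 34 mm across, 78 to 108 mm above the foot (grip it from above, any yaw). Seen through the glass around the cap: living bright-green moss on set gel. Point: on the axis half-way up, 54 mm above the foot, 39 mm below the cap's middle; z up.
- flask_yellow_mid (a point): Conical glass flask, loose, 0.1 to 0.18 kg, 108 mm tall, upright: base 64 mm across, neck 28 mm; rigid fixed yellow round cap 34 mm across, 78 to 108 mm above the foot (grip it from above, any yaw). Seen through the glass around the cap: living bright-green moss on set gel. Point: on the axis half-way up, 54 mm above the foot, 39 mm below the cap's middle; z up.
- dead_red_mid (a point): Conical glass flask, loose, 0.1 to 0.18 kg, 108 mm tall, upright: base 64 mm across, neck 28 mm; rigid fixed red round cap 34 mm across, 78 to 108 mm above the foot (grip it from above, any yaw). Seen through the glass around the cap: dead, dark-brown moss on set gel. Point: on the axis half-way up, 54 mm above the foot, 39 mm below the cap's middle; z up. It stays where it is.
- dead_blue_mid (a point): Conical glass flask, loose, 0.1 to 0.18 kg, 108 mm tall, upright: base 64 mm across, neck 28 mm; rigid fixed blue round cap 34 mm across, 78 to 108 mm above the foot (grip it from above, any yaw). Seen through the glass around the cap: dead, dark-brown moss on set gel. Point: on the axis half-way up, 54 mm above the foot, 39 mm below the cap's middle; z up. It stays where it is.
- pad_red_top (a point): Round growth-light pad fixed to the bench, 100 mm across and 16 mm high: flat white top disc 88 mm across with a red ring (6 mm wide) around it, level with it to within 0.5 mm. This point is the centre of the top face, 16 mm above the bench; z is up.
- pad_blue_top (a point): Round growth-light pad fixed to the bench, 100 mm across and 16 mm high: flat white top disc 88 mm across with a blue ring (6 mm wide) around it, level with it to within 0.5 mm. This point is the centre of the top face, 16 mm above the bench; z is up.
- pad_yellow_top (a point): Round growth-light pad fixed to the bench, 100 mm across and 16 mm high: flat white top disc 88 mm across with a yellow ring (6 mm wide) around it, level with it to within 0.5 mm. This point is the centre of the top face, 16 mm above the bench; z is up.
- dishes_mid (a point): Bystander: stack of three clear-lidded, cream-coloured round culture dishes, 90 mm across and 45 mm high, loose; the point is at its centre, half-way up. May stand among the flasks and pads.
There are look-alikes about, which are no part of the job. What is shaped like the part that bears flask_blue_mid but purple is not meant.

How it is judged:
At the end, for the whole second after the job is handed in: Each green-moss flask rests, released, on the pad of its cap's colour: axis within 13 mm of the pad's centre, foot within 6 mm of its top face, tilt below 0.1 rad. Brown-moss flasks and dishes stand upright, at rest, within 25 mm of their start (horizontal distance between flask_red_mid and pad_red_top below 0.013 m and z of flask_red_mid in the frame of pad_red_top between 0.048 and 0.06 m and angle between each of flask_red_mid, flask_blue_mid, flask_yellow_mid, dead_red_mid, dead_blue_mid, dishes_mid's own z axis and vertical below 0.1 rad and linear speed of each of flask_red, flask_blue, flask_yellow, dead_red, dead_blue, dishes below 0.02 m/s and angular speed of each of flask_red, flask_blue, flask_yellow below 0.2 rad/s and horizontal distance between flask_blue_mid and pad_blue_top below 0.013 m and z of flask_blue_mid in the frame of pad_blue_top between 0.048 and 0.06 m and horizontal distance between flask_yellow_mid and pad_yellow_top below 0.013 m and z of flask_yellow_mid in the frame of pad_yellow_top between 0.048 and 0.06 m and distance of each of dead_red_mid, dead_blue_mid, dishes_mid from where it was at the start of the episode below 0.025 m); the robot touches nothing.
It fails at once if a flask with brown moss or the stack of dishes is moved by more than 25 mm or tipped (distance of any of dead_red_mid, dead_blue_mid, dishes_mid from where it was at the start of the episode above 0.025 m or angle between any of dead_red_mid, dead_blue_mid, dishes_mid's own z axis and vertical above 0.35 rad).
It fails at once if a flask with green moss is tipped by more than 45 degrees (angle between any of flask_red_mid, flask_blue_mid, flask_yellow_mid's own z axis and vertical above 0.785 rad).
It fails at once if a flask is dropped: it moves faster than 0.5 m/s with no finger on it (a fall of more than about 13 mm) ((linear speed of flask_red above 0.5 m/s and contact force between the fingers and flask_red below 0.02 N) or (linear speed of flask_blue above 0.5 m/s and contact force between the fingers and flask_blue below 0.02 N) or (linear speed of flask_yellow above 0.5 m/s and contact force between the fingers and flask_yellow below 0.02 N)).
It also fails if it takes over 88 s, if anything falls off the work surface, if the arm or the gripper's body presses on something with over 40 N, if the wrist force passes 120 N, or if a joint passes its speed limit or range.

## Robot

A 6-joint arm with a two-finger parallel gripper is mounted at the origin on the work surface. World frame = base frame: x ahead of the robot, y to its left, z up, the work surface at z = 0. Lengths are in m, angles in rad, forces in N, time in s.
With the tool pointing down it reaches from about 0.375 to 0.975 m from the base axis. Payload 3.8 kg.
Tool frame: the origin (TCP) lies on the centre line of the jaws, within the pads' length; the fingertips stand 19 mm ahead of it and the grasp point (between the pads) is the TCP; z points along the fingers, y is the direction in which the jaws open and shut (so a half turn about z gives the same grasp; the last joint's range is limited). The gripper opens to 88 mm and grips with 3 to 60 N. Pads are 18 mm wide; open, the fingers measure 123 mm over their backs; the gripper's body (75 mm by 187 mm) begins 45 mm behind the grasp point.
Start: joints at [1.089, 0.264, 1.604, -0, 1.274, -0.037], TCP at [0.29, 0.609, 0.258] pointing down, gripper open.
Joint ranges: [-2.63, 2.63], [-0.94, 2.18], [0.31, 2.57], [-1.31, 4.45], [0, 2.66], [-2.55, 2.55]. Speed limits (rad/s): [2.57, 2.57, 3.14, 3.14, 3.14, 3.14].

## Interface

Orientations are given as a unit quaternion [w, x, y, z].
In Python, from cell import robot, get_image, calibration, order gives the robot as it stands. The module is installed in compiled form; this text tells all that it offers.
- The arm moves only by the tool move_arm, never from a script. Its argument "moves" is a list that holds one entry, the list of rows, each a list of 6 numbers: the shift along the tool's x, y, z in m, then the turn, a rotation vector about the tool's x, y, z in degrees. A call has 1 to 12 rows; each row is the pose to reach, as a shift and turn from the pose commanded when the call began, along the tool's axes at that moment; what a row does not reach only later rows make up. A row lasts 1/12 s, in which the tool goes at most 41.7 mm and 7.16 degrees, less where a joint would pass 70% of its speed; a pose out of reach is approached as far as the arm can. A call with a gripper value outside its range is refused whole. "hand" is the closure, from 0 (fully open) to 1 (shut), set as the call begins (left out, the last holds). The fingers move at their own pace and stop on an object; "grip_force" is the grip in N (left out, the last holds). Time passes only in rows, so rows that repeat a pose let the fingers close. It gives the time, the measured TCP pose, the force and the opening at its end, in the units of the state.
- robot.get_state(): the state, without advancing time (a new reading comes with each control period).
- get_image(name): name is "side" or "top" or "wrist"; returns the picture (420x560x3 uint8, red, green, blue); there is no depth.
- calibration(name): a dict with "fx", "fy", "cx", "cy" (pixels), "rvec" (rotation vector, rad) and "tvec" (3), from world to camera coordinates, as OpenCV has them. Camera axes: x right, y down, z forward; pixel columns grow to the right and rows downward; lengths in m; the calibration is good to about 2 mm. A picture is of the moment at which its call begins: read the wrist's pose just before it. calibration takes no time and is no camera call; for the wrist camera it gives the pose at the moment of the call.
- order.close_job(): hands the job in, once; it reports no verdict.
The state is a dict: "time_s": time; "q": joint angles; "qd": joint speeds; "effort": joint torques, N m; "position": TCP position; "orientation": TCP orientation; "ft_force": force on the tool from outside, world axes, zero at the start; "ft_torque": the same for the moment, N m; "opening": opening from 0.0 (shut) to 1.0 (fully open).
Only numpy, scipy, OpenCV 4.12 (cv2) and the standard library are available. Lean on these libraries where they do the work, as an engineer would, in place of code of your own. Each camera call takes 0.05 s, during which the arm holds its last target.

## Working session

There is one attempt and no reset: what is moved stays moved. The work goes in short steps, Python scripts to look and compute and a tool call to move; the robot and the scene stay as the last step left them, time stands still between calls to the robot, and variables do not carry over. Pictures are saved under pics/ and viewed, and the job is handed in when it is done.

Besides the shell and the picture viewer there is one more tool, called after "Emit:" as name(argument=value, ...) on one line, values as JSON. move_arm: Moves the arm, as the interface text tells. Its arguments: {"type":"object","properties":{"moves":{"type":"array","items":{"type":"array","items":{"type":"array","items":{"type":"number"}}}},"hand":{"type":"number"},"grip_force":{"type":"number"}},"required":["moves"]}

```bash
mkdir -p pics; python3 - <<'E'
from cell import robot,get_image,calibration
import cv2
s=robot.get_state(); print({k:s[k] for k in('time_s','position','orientation','opening')})
for n in('top','side','wrist'):
    cv2.imwrite(f'pics/{n}0.png',get_image(n)[:,:,::-1]); print(n,calibration(n))
E
```

```text
{'time_s': 0.0, 'position': array([0.29012048, 0.60873783, 0.25642246]), 'orientation': array([-2.80162832e-04,  2.20554209e-01,  9.75374098e-01, -1.06365943e-03]), 'opening': 1.0003813908258261}
top {'fx': 394.2728588173603, 'fy': 394.2728588173603, 'cx': 277.27299606696755, 'cy': 211.14805722112897, 'rvec': array([ 1.9500256 , -2.28265167,  0.23137408]), 'tvec': array([0.10358451, 0.50925863, 0.82702124])}
side {'fx': 462.7665657265435, 'fy': 462.7665657265435, 'cx': 283.9811706326277, 'cy': 211.51542141695893, 'rvec': array([ 2.19729483, -0.79575823,  0.37298591]), 'tvec': array([-0.40246948,  0.29693382,  0.66923415])}
wrist {'fx': 349.2815599423278, 'fy': 349.2815599423278, 'cx': 278.4374641627134, 'cy': 209.40234040883985, 'rvec': array([-2.4649603 , -1.55737122, -0.20095953]), 'tvec': array([-0.67328628, -0.03504673,  0.38803103])}
```

View pics/top0.png

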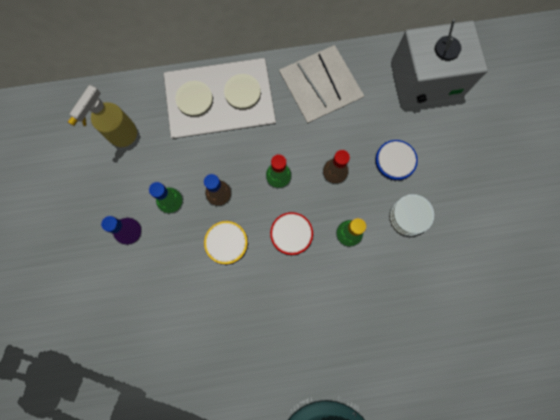

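View pics/side0.png

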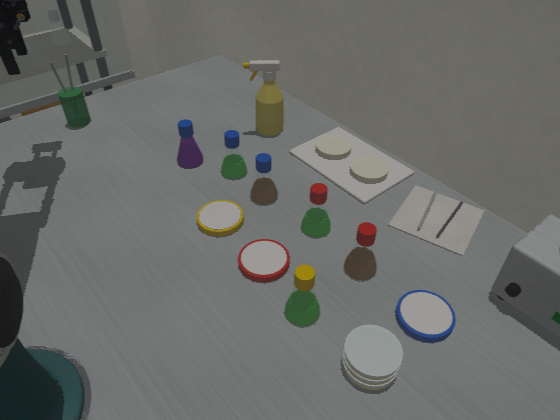

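View pics/wrist0.png

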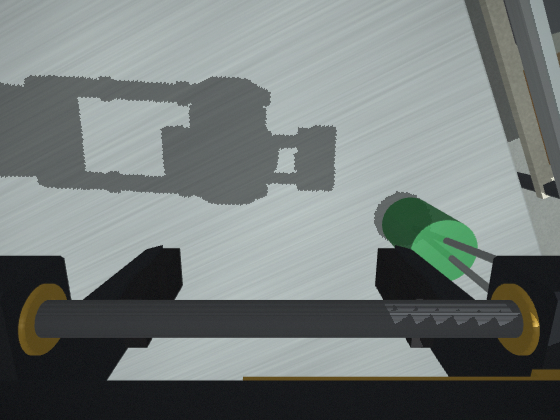

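Top view: blue-cap candidates are the purple flask (110,224), the green one (158,190) and the brown one (212,183). Red-cap candidates are green (279,163) and brown (341,158). The yellow-cap flask, which is green, is at (357,227). Pads: yellow (226,243), red (292,233), blue (397,160). I'll confirm these in an enlarged crop and segment the caps and pads.

```bash
cat > h.py <<'E'
import numpy as np,cv2
from cell import robot,get_image,calibration
from scipy.spatial.transform import Rotation as R
def cal(n):
    c=calibration(n); K=np.array([[c['fx'],0,c['cx']],[0,c['fy'],c['cy']],[0,0,1]]); return K,np.array(c['rvec']),np.array(c['tvec'])
def ray(n,p,z):
    K,r,t=cal(n); M=cv2.Rodrigues(r)[0]; o=-M.T@t; d=M.T@np.linalg.solve(K,[p[0],p[1],1.]); return o+d*(z-o[2])/d[2]
def proj(n,X):
    K,r,t=cal(n); return cv2.projectPoints(np.atleast_2d(np.array(X,float)),r,t,K,None)[0].reshape(-1,2)
def masks(im):
    h=cv2.cvtColor(im,cv2.COLOR_RGB2HSV).astype(int);H,S,V=h[...,0],h[...,1],h[...,2]
    g=(S>140)&(V>90)
    return {'red':g&((H<8)|(H>172)),'blue':g&(H>105)&(H<128),'yellow':g&(H>18)&(H<30)}
def blobs(im,mn=25):
    out=[]
    for k,m in masks(im).items():
        n,l,st,c=cv2.connectedComponentsWithStats(m.astype(np.uint8))
        for i in range(1,n):
            if st[i,4]>=mn: out.append((k,st[i].tolist(),c[i].round(1).tolist()))
    return out
E
python3 - <<'E'
from h import *
im=cv2.imread('pics/top0.png'); cv2.imwrite('pics/tc.png',cv2.resize(im[130:275,90:445],None,fx=2.25,fy=2.25,interpolation=cv2.INTER_CUBIC))
im2=cv2.imread('pics/side0.png'); cv2.imwrite('pics/sc.png',cv2.resize(im2[105:395,160:470],None,fx=2,fy=2,interpolation=cv2.INTER_CUBIC))
for n,i in(('top',im),('side',im2)):
    print(n)
    for b in blobs(i[:,:,::-1].copy()):
        print(b,ray(n,b[2],.016)[:2].round(4),ray(n,b[2],.10)[:2].round(4))
E
```

```text
top
('red', [334, 150, 16, 15, 172], [341.5, 157.0]) [ 0.6327 -0.1504] [ 0.6058 -0.1316]
('red', [271, 155, 15, 14, 175], [278.1, 161.7]) [0.6447 0.0009] [0.6167 0.0056]
('red', [270, 212, 43, 43, 193], [290.6, 235.7]) [4.649e-01 4.000e-04] [0.4537 0.0051]
('blue', [376, 143, 41, 36, 117], [390.3, 166.7]) [ 0.5909 -0.2604] [ 0.5679 -0.2312]
('blue', [204, 174, 15, 15, 173], [211.1, 181.3]) [0.6216 0.1644] [0.5957 0.1537]
('blue', [149, 182, 16, 15, 177], [156.3, 189.2]) [0.6226 0.2938] [0.5966 0.271 ]
('blue', [101, 216, 16, 16, 185], [108.9, 223.4]) [0.5585 0.4095] [0.5385 0.3758]
('yellow', [92, 104, 30, 28, 561], [107.6, 118.3]) [0.819  0.3939] [0.7746 0.3618]
('yellow', [68, 117, 8, 8, 40], [71.8, 120.4]) [0.8271 0.4804] [0.782  0.4401]
('yellow', [349, 218, 17, 17, 207], [357.3, 226.1]) [ 0.4629 -0.1549] [ 0.4519 -0.1356]
('yellow', [204, 221, 44, 43, 233], [226.6, 244.0]) [0.4689 0.1477] [0.4573 0.1386]
side
('red', [311, 183, 16, 11, 144], [318.5, 188.1]) [0.6965 0.0804] [0.6216 0.0091]
('red', [358, 222, 18, 14, 186], [366.8, 228.7]) [ 0.6832 -0.0776] [ 0.6099 -0.1288]
('red', [239, 239, 50, 39, 271], [264.1, 262.6]) [ 0.4637 -0.0164] [ 0.4184 -0.0753]
('blue', [178, 120, 14, 7, 81], [184.5, 123.1]) [0.6066 0.5062] [0.5432 0.3807]
('blue', [225, 130, 13, 8, 90], [231.1, 133.7]) [0.6734 0.3861] [0.6014 0.276 ]
('blue', [256, 153, 15, 10, 110], [263.1, 157.4]) [0.6728 0.2514] [0.6009 0.1584]
('blue', [397, 290, 58, 48, 359], [423.9, 318.3]) [ 0.5955 -0.2875] [ 0.5334 -0.3119]
('yellow', [197, 200, 47, 36, 377], [219.9, 224.0]) [0.4589 0.1237] [0.4143 0.047 ]
('yellow', [295, 265, 20, 26, 406], [304.3, 276.8]) [ 0.4992 -0.0904] [ 0.4494 -0.1399]
```

View pics/tc.png

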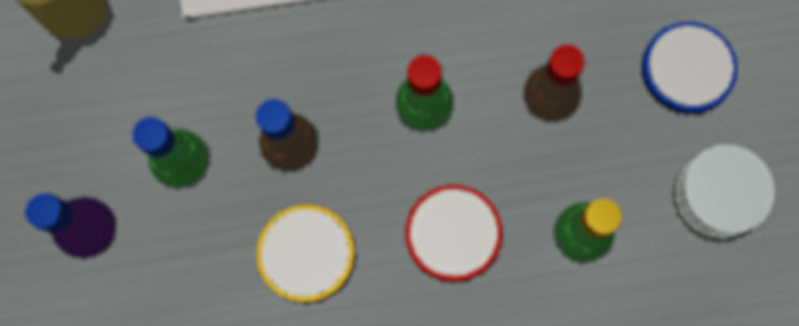

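View pics/sc.png

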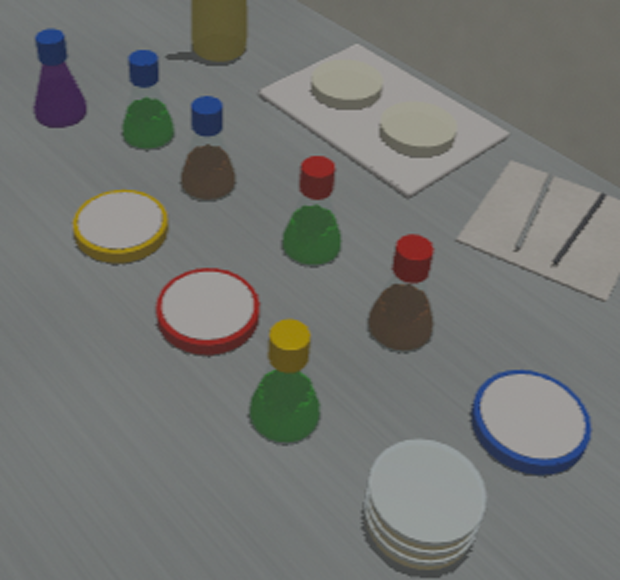

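```bash
cat >> h.py <<'E'
from scipy.optimize import least_squares
a=np.linspace(0,2*np.pi,60)
def sil(n,x,y,r,z0,z1):
    P=np.vstack([np.c_[x+r*np.cos(a),y+r*np.sin(a),0*a+z] for z in(z0,z1)])
    h=cv2.convexHull(proj(n,P).astype(np.float32)); m=cv2.moments(h); return np.array([m['m10'],m['m01']])/m['m00'],m['m00']
def fit(n,c,r,z0,z1):
    g=ray(n,c,(z0+z1)/2)[:2]
    return least_squares(lambda p:sil(n,p[0],p[1],r,z0,z1)[0]-c,g,diff_step=1e-4).x
def capcomp(im,seed,col):
    h=cv2.cvtColor(im,cv2.COLOR_RGB2HSV).astype(int);H,S,V=h[...,0],h[...,1],h[...,2]
    g=(S>110)&(V>50); m={'red':g&((H<10)|(H>170)),'blue':g&(H>100)&(H<130),'yellow':g&(H>15)&(H<32)}[col]
    n,l,st,c=cv2.connectedComponentsWithStats(m.astype(np.uint8)); i=l[int(seed[1]),int(seed[0])]
    return c[i],st[i]
def disc(im,seed):
    h=cv2.cvtColor(im,cv2.COLOR_RGB2HSV).astype(int); m=((h[...,1]<45)&(h[...,2]>135)).astype(np.uint8)
    n,l,st,c=cv2.connectedComponentsWithStats(m); i=l[int(seed[1]),int(seed[0])]
    return c[i],st[i]
E
python3 - <<'E'
from h import *
I={n:cv2.imread(f'pics/{n}0.png')[:,:,::-1].copy() for n in('top','side')}
caps={'fr':('red',(278,162),(318,188)),'fb':('blue',(156,189),(231,134)),'fy':('yellow',(357,226),(304,276)),'dr':('red',(341,157),(367,229)),'db':('blue',(211,181),(263,157)),'purple':('blue',(109,223),(184,123))}
for k,(c,t,s) in caps.items():
    for n,p in(('top',t),('side',s)):
        cc,st=capcomp(I[n],p,c); x=fit(n,cc,.017,.078,.108); print(k,n,cc.round(1),st[4],round(float(sil(n,*x,.017,.078,.108)[1])),x.round(4))
pads={'pr':((292,233),(264,258)),'pb':((397,160),(425,314)),'py':((226,243),(220,216)),'dish':((412,213),(372,348))}
for k,(t,s) in pads.items():
    for n,p in(('top',t),('side',s)):
        cc,st=disc(I[n],p); z=.045 if k=='dish' else .016; r=.045 if k=='dish' else .044
        x=fit(n,cc,r,z-1e-4,z); print(k,n,cc.round(1),st[4],round(float(sil(n,*x,r,z-1e-4,z)[1])),x.round(4))
E
```

```text
fr top [278.1 162.5] 215 252 [0.6169 0.0055]
fr side [318.2 193.2] 309 355 [0.6165 0.004 ]
fb top [157.2 190. ] 228 279 [0.5963 0.2707]
fb side [231.4 138.6] 235 269 [0.5963 0.2681]
fy top [356.8 226.4] 241 262 [ 0.4522 -0.1357]
fy side [304.2 277.3] 460 519 [ 0.4527 -0.1365]
dr top [340.7 158.8] 250 261 [ 0.6038 -0.1304]
dr side [366.  233.7] 379 434 [ 0.6052 -0.1323]
db top [211.5 182. ] 216 259 [0.5957 0.1537]
db side [263.1 162.5] 267 304 [0.5953 0.1516]
purple top [110.5 224.3] 253 306 [0.5375 0.3749]
purple side [185.2 128.2] 222 258 [0.5381 0.3709]
pr top [291.3 232.9] 1096 1143 [ 0.4715 -0.0023]
pr side [263.3 257.3] 1201 1237 [ 0.472  -0.0036]
pb top [396.8 158.8] 1004 1017 [ 0.6082 -0.2799]
pb side [425.9 312.7] 1673 1699 [ 0.6088 -0.2813]
py top [225.1 242. ] 1087 1159 [0.4745 0.1505]
py side [219.5 214.8] 898 936 [0.4752 0.1486]
dish top [413.8 213.2] 1297 1238 [ 0.4684 -0.2793]
dish side [373.5 350.5] 2405 2413 [ 0.4679 -0.2811]
```

The top and side fits agree within 2–3 mm. The green-moss flasks are red (0.617,0.005), blue (0.596,0.269) and yellow (0.4525,-0.136). The dead ones are red (0.604,-0.131) and blue (0.5955,0.153), and the purple look-alike is at (0.538,0.373). The crops confirm the moss colours. I'll start with the blue flask.

```bash
cat >> h.py <<'E'
T=dict(fr=(.6167,.0048),fb=(.5963,.2694),fy=(.4525,-.1361),pr=(.4718,-.003),pb=(.6085,-.2806),py=(.4749,.1496))
def d(x,y,z):
    s=robot.get_state(); q=s['orientation']; M=R.from_quat([q[1],q[2],q[3],q[0]])
    print('t',round(s['time_s'],2),'pos',s['position'].round(4),'F',s['ft_force'].round(2),'op',round(s['opening'],3),'shift',M.inv().apply(np.array([x,y,z])-s['position']).round(4),'z',M.as_matrix()[:,2].round(4))
E
python3 -c "
from h import *
d(*T['fb'],.21)"
```

```text
t 0.15 pos [0.2902 0.6089 0.2567] F [-0.9   0.1   0.66] op 0.999 shift [-0.4224 -0.1746  0.047 ] z [-8.0e-04 -1.6e-03 -1.0e+00]
```

Emit:
move_arm(moves=[[[-0.02, -0.008, 0, 0, 0, 0], [-0.055, -0.023, 0.003, 0, 0, 0], [-0.09, -0.037, 0.008, 0, 0, 0], [-0.127, -0.053, 0.013, 0, 0, 0], [-0.164, -0.068, 0.018, 0, 0, 0], [-0.201, -0.083, 0.023, 0, 0, 0], [-0.238, -0.098, 0.028, 0, 0, 0], [-0.275, -0.114, 0.033, 0, 0, 0], [-0.312, -0.129, 0.038, 0, 0, 0], [-0.35, -0.145, 0.042, 0, 0, 0], [-0.387, -0.16, 0.046, 0, 0, 0], [-0.422, -0.1745, 0.047, 0, 0, 0]]], hand=0, grip_force=25)

```text
time_s: 1.15
position: [0.5969, 0.268, 0.2095]
orientation: [-0.001, 0.221, 0.975, -0.001]
ft_force: [-0.1, -0.3, 0.1]
opening: 1.003
```

Emit:
move_arm(moves=[[[0, 0, 0, 0, 0, 0], [0, 0, 0, 0, 0, 0]]])

```text
time_s: 1.32
position: [0.5973, 0.2682, 0.2099]
orientation: [-0.001, 0.222, 0.975, -0.0]
ft_force: [-0.4, 0.5, -0.5]
opening: 0.995
```

```bash
python3 -c "
from h import *
d(*T['fb'],.093)
im=get_image('wrist'); cv2.imwrite('pics/w1.png',im[:,:,::-1]); print(proj('wrist',[[*T['fb'],.108]]))"
```

```text
t 1.32 pos [0.5973 0.2682 0.2099] F [-0.4   0.48 -0.53] op 0.995 shift [0.0013 0.0008 0.1169] z [-1.2e-03 -4.0e-04 -1.0e+00]
[[279.5955422  217.12627084]]
```

View pics/w1.png

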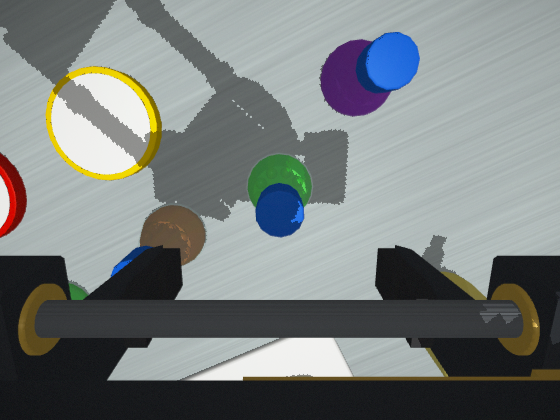

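Wrist view: the green-moss blue-cap flask is centred between the fingers at (280,211). The brown one is to the left (165,240) and the purple one is at the top right. I'll refine the position with the cap silhouette.

```bash
python3 -c "
from h import *
im=cv2.imread('pics/w1.png')[:,:,::-1].copy()
c,st=capcomp(im,(280,215),'blue'); x=fit('wrist',c,.017,.078,.108); print(c,st,x.round(4), sil('wrist',*x,.017,.078,.108))
c,st=disc(im,(90,110)); print(c,st)
d(*x,.093)"
```

```text
[279.35675939 210.0590532 ] [ 256  183   48   54 2049] [0.5943 0.2702] (array([279.35676296, 210.05905122]), 2210.0744277250487)
[100.29885951 123.44206843] [  51   74   99  100 7716]
t 1.37 pos [0.5963 0.2695 0.2101] F [-0.64  0.05  0.16] op 0.997 shift [ 0.002  -0.0002  0.1171] z [-1.3e-03  1.0e-04 -1.0e+00]
```

Emit:
move_arm(moves=[[[0.001, 0, 0.015, 0, 0, 0], [0.001, 0, 0.04, 0, 0, 0], [0.001, 0, 0.07, 0, 0, 0], [0.001, 0, 0.095, 0, 0, 0], [0.001, 0, 0.11, 0, 0, 0], [0.001, 0, 0.116, 0, 0, 0], [0.001, 0, 0.116, 0, 0, 0]]])

```text
time_s: 1.95
position: [0.593, 0.2715, 0.0926]
orientation: [-0.002, 0.22, 0.976, -0.001]
ft_force: [0.1, -1.2, 0.5]
opening: 1.0
```

Emit:
move_arm(moves=[[[0, 0, 0, 0, 0, 0], [0, 0, 0, 0, 0, 0], [0, 0, 0, 0, 0, 0], [0, 0, 0, 0, 0, 0], [0, 0, 0, 0, 0, 0], [0, 0, 0, 0, 0, 0], [0, 0, 0, 0, 0, 0], [0, 0, 0, 0, 0, 0]]], hand=1, grip_force=25)

```text
time_s: 2.62
position: [0.5955, 0.2706, 0.0949]
orientation: [0.0, 0.221, 0.975, 0.0]
ft_force: [0.5, -0.3, -0.2]
opening: 0.414
```

Emit:
move_arm(moves=[[[0, 0, 0, 0, 0, 0], [0, 0, -0.005, 0, 0, 0], [0, 0, -0.015, 0, 0, 0], [0, 0, -0.03, 0, 0, 0], [0, 0, -0.05, 0, 0, 0], [0, 0, -0.075, 0, 0, 0], [0, 0, -0.1, 0, 0, 0], [0, 0, -0.125, 0, 0, 0], [0, 0, -0.145, 0, 0, 0], [0, 0, -0.157, 0, 0, 0], [0, 0, -0.16, 0, 0, 0], [0, 0, -0.16, 0, 0, 0]]])

```text
time_s: 3.62
position: [0.5958, 0.2708, 0.256]
orientation: [0.001, 0.221, 0.975, 0.001]
ft_force: [-0.0, 0.1, -2.6]
opening: 0.371
```

```bash
python3 -c "
from h import *
d(*T['pb'],.25)
cv2.imwrite('pics/s2.png',get_image('side')[:,:,::-1])"
```

```text
t 3.62 pos [0.5958 0.2708 0.256 ] F [-0.02  0.06 -2.6 ] op 0.371 shift [-0.2487 -0.4923  0.0055] z [ 2.e-03  9.e-04 -1.e+00]
```

View pics/s2.png

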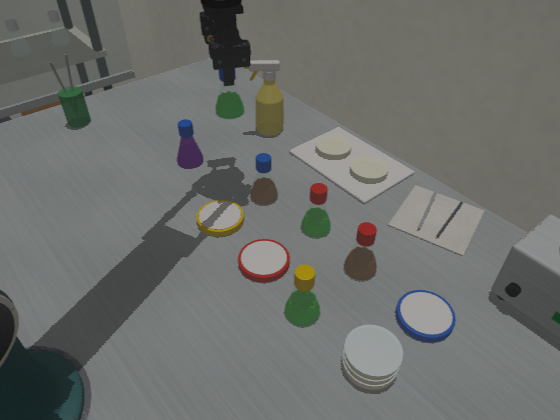

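Emit:
move_arm(moves=[[[-0.005, -0.01, 0, 0, 0, 0], [-0.015, -0.03, 0, 0, 0, 0], [-0.027, -0.054, 0, 0, 0, 0], [-0.042, -0.084, 0, 0, 0, 0], [-0.057, -0.113, 0, 0, 0, 0], [-0.072, -0.143, 0, 0, 0, 0], [-0.087, -0.172, 0, 0, 0, 0], [-0.102, -0.202, 0, 0, 0, 0], [-0.117, -0.231, 0, 0, 0, 0], [-0.132, -0.261, 0, 0, 0, 0], [-0.147, -0.29, 0, 0, 0, 0], [-0.162, -0.32, 0, 0, 0, 0]]])

```text
time_s: 4.67
position: [0.6023, -0.09, 0.2524]
orientation: [-0.002, 0.221, 0.975, -0.0]
ft_force: [-0.2, 0.1, -2.2]
opening: 0.378
```

Emit:
move_arm(moves=[[[-0.015, -0.03, 0, 0, 0, 0], [-0.03, -0.06, 0, 0, 0, 0], [-0.045, -0.09, 0, 0, 0, 0], [-0.06, -0.119, 0, 0, 0, 0], [-0.072, -0.143, 0, 0, 0, 0], [-0.081, -0.161, 0, 0, 0, 0], [-0.086, -0.17, 0, 0, 0, 0], [-0.087, -0.172, 0, 0, 0, 0], [-0.087, -0.172, 0, 0, 0, 0], [-0.087, -0.172, 0, 0, 0, 0]]])

```text
time_s: 5.5
position: [0.6081, -0.2796, 0.2538]
orientation: [-0.001, 0.22, 0.975, 0.001]
ft_force: [0.3, -0.0, -1.0]
opening: 0.383
```

```bash
python3 -c "
from h import *
d(*T['pb'],.111)
cv2.imwrite('pics/s3.png',get_image('side')[:,:,::-1])
d(*T['pb'],.111)
cv2.imwrite('pics/w3.png',get_image('wrist')[:,:,::-1])
d(*T['pb'],.111)"
```

```text
t 5.5 pos [ 0.6081 -0.2796  0.2538] F [ 0.3  -0.04 -0.99] op 0.383 shift [-0.0011 -0.0008  0.1428] z [-0.0014  0.0014 -1.    ]
t 5.55 pos [ 0.6083 -0.2793  0.2542] F [ 0.27 -0.21 -1.81] op 0.376 shift [-0.0009 -0.0012  0.1432] z [-9.e-04  1.e-03 -1.e+00]
t 5.6 pos [ 0.6084 -0.2792  0.2545] F [-0.23 -0.63 -2.14] op 0.379 shift [-0.0008 -0.0013  0.1435] z [-5.e-04  7.e-04 -1.e+00]
```

View pics/s3.png

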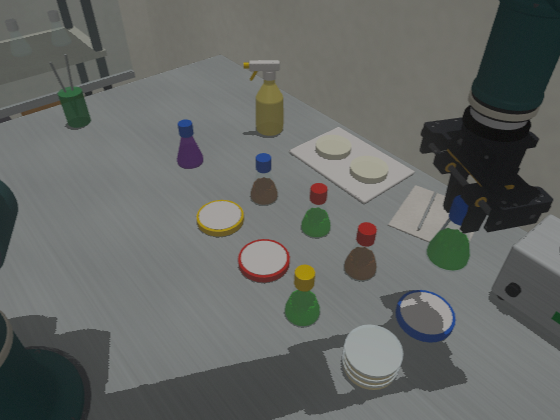

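View pics/w3.png

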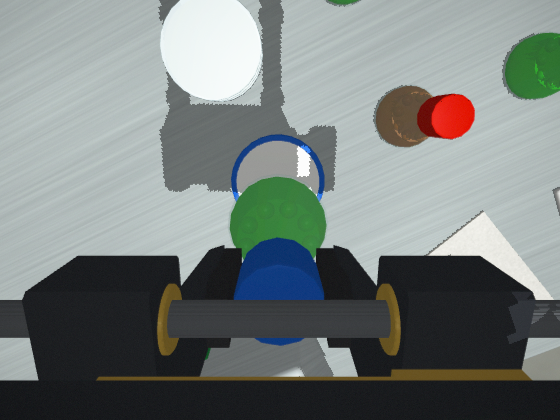

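Emit:
move_arm(moves=[[[-0.001, -0.001, 0.005, 0, 0, 0], [-0.001, -0.001, 0.02, 0, 0, 0], [-0.001, -0.001, 0.04, 0, 0, 0], [-0.001, -0.001, 0.06, 0, 0, 0], [-0.001, -0.001, 0.08, 0, 0, 0], [-0.001, -0.001, 0.1, 0, 0, 0], [-0.001, -0.001, 0.117, 0, 0, 0], [-0.001, -0.001, 0.129, 0, 0, 0], [-0.001, -0.001, 0.136, 0, 0, 0], [-0.001, -0.001, 0.139, 0, 0, 0], [-0.001, -0.001, 0.141, 0, 0, 0], [-0.001, -0.001, 0.141, 0, 0, 0]]])

```text
time_s: 6.6
position: [0.6095, -0.2821, 0.1143]
orientation: [0.001, 0.22, 0.975, -0.0]
ft_force: [-0.5, 0.1, -1.1]
opening: 0.375
```

Emit:
move_arm(moves=[[[0, 0, 0.001, 0, 0, 0], [0, 0, 0.002, 0, 0, 0], [0, 0, 0.003, 0, 0, 0], [0, 0, 0.003, 0, 0, 0], [0, 0, 0.003, 0, 0, 0]]])

```text
time_s: 7.02
position: [0.609, -0.282, 0.111]
orientation: [0.0, 0.221, 0.975, -0.0]
ft_force: [-0.0, -0.2, -0.9]
opening: 0.374
```

```bash
python3 -c "
from h import *
d(*T['pb'],.1095)
im=get_image('side');cv2.imwrite('pics/s4.png',cv2.resize(im[120:360,330:560],None,fx=2.5,fy=2.5,interpolation=cv2.INTER_CUBIC)[:,:,::-1])
d(*T['pb'],.1095)"
```

```text
t 7.02 pos [ 0.609 -0.282  0.111] F [-0.01 -0.16 -0.92] op 0.374 shift [0.0011 0.0011 0.0015] z [ 3.e-04 -2.e-04 -1.e+00]
t 7.07 pos [ 0.609  -0.2821  0.1109] F [ 0.32  0.61 -1.66] op 0.378 shift [0.0011 0.0011 0.0014] z [ 3.e-04 -2.e-04 -1.e+00]
```

View pics/s4.png

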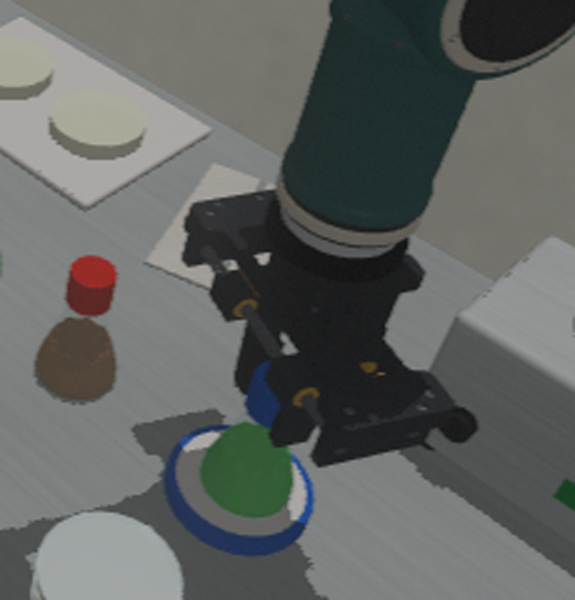

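The flask is over the pad centre, and the force still shows its weight. I'll ease it down.

Emit:
move_arm(moves=[[[0, 0, 0.001, 0, 0, 0], [0, 0, 0.001, 0, 0, 0], [0, 0, 0.001, 0, 0, 0]]])

```text
time_s: 7.32
position: [0.6093, -0.2823, 0.1107]
orientation: [0.001, 0.221, 0.975, -0.0]
ft_force: [-1.1, -0.7, 4.8]
opening: 0.375
```

Emit:
move_arm(moves=[[[0, 0, 0.001, 0, 0, 0], [0, 0, 0.001, 0, 0, 0], [0, 0, 0.001, 0, 0, 0]]])

```text
time_s: 7.57
position: [0.6096, -0.2824, 0.1107]
orientation: [0.001, 0.221, 0.975, -0.0]
ft_force: [-2.5, 0.1, 8.0]
opening: 0.378
```

Contact is made at 5–8 N. I'll release, then lift.

Emit:
move_arm(moves=[[[0, 0, 0, 0, 0, 0], [0, 0, 0, 0, 0, 0], [0, 0, 0, 0, 0, 0], [0, 0, 0, 0, 0, 0], [0, 0, 0, 0, 0, 0], [0, 0, 0, 0, 0, 0], [0, 0, 0, 0, 0, 0]]], hand=0)

```text
time_s: 8.15
position: [0.6089, -0.2819, 0.1084]
orientation: [-0.0, 0.221, 0.975, 0.0]
ft_force: [-0.1, 0.3, -0.3]
opening: 0.881
```

Emit:
move_arm(moves=[[[0, 0, -0.005, 0, 0, 0], [0, 0, -0.02, 0, 0, 0], [0, 0, -0.04, 0, 0, 0], [0, 0, -0.065, 0, 0, 0], [0, 0, -0.085, 0, 0, 0], [0, 0, -0.095, 0, 0, 0], [0, 0, -0.1, 0, 0, 0], [0, 0, -0.1, 0, 0, 0]]])

```text
time_s: 8.82
position: [0.6096, -0.2822, 0.2102]
orientation: [0.001, 0.221, 0.975, -0.0]
ft_force: [-0.7, -0.1, -0.3]
opening: 0.995
```

```bash
python3 -c "
from h import *
d(*T['fy'],.21)
im=get_image('wrist');cv2.imwrite('pics/w5.png',im[:,:,::-1])
c,st=capcomp(im,(280,215),'blue'); x=fit('wrist',c,.017,.094,.124); print(c,st,x.round(4), sil('wrist',*x,.017,.094,.124)[1])
im=get_image('top');cv2.imwrite('pics/t5.png',im[:,:,::-1])
d(*T['fy'],.21)"
```

```text
t 8.82 pos [ 0.6096 -0.2822  0.2102] F [-0.66 -0.1  -0.3 ] op 0.995 shift [ 0.2047  0.0643 -0.0003] z [ 0.0022 -0.0011 -1.    ]
[278.52742509 199.9746064 ] [ 227  133  106  115 3938] [ 0.5961 -0.2767] 2566.9190615992993
t 8.92 pos [ 0.6083 -0.2816  0.2075] F [-0.64 -0.43  0.65] op 1.003 shift [ 0.2033  0.0643 -0.0021] z [-1.5e-03  8.0e-04 -1.0e+00]
```

View pics/w5.png

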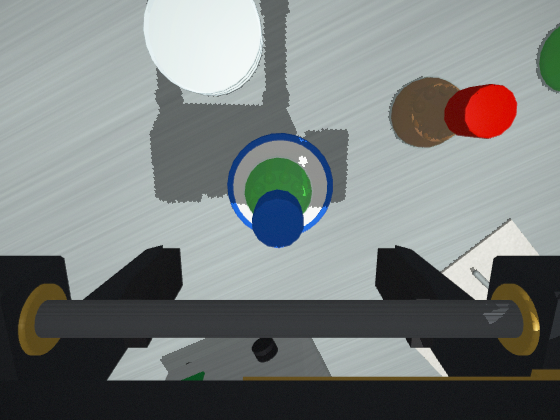

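The blue flask stands centred on its pad: base (278,190), ring centre (280,186). Yellow next.

Emit:
move_arm(moves=[[[0.008, 0.002, 0, 0, 0, 0], [0.025, 0.008, 0, 0, 0, 0], [0.055, 0.017, 0, 0, 0, 0], [0.088, 0.028, 0, 0, 0, 0], [0.121, 0.038, 0, 0, 0, 0], [0.154, 0.048, 0, 0, 0, 0], [0.182, 0.057, 0, 0, 0, 0], [0.197, 0.062, 0, 0, 0, 0], [0.2035, 0.064, 0, 0, 0, 0], [0.2035, 0.064, 0, 0, 0, 0], [0.2035, 0.064, 0, 0, 0, 0]]])

```text
time_s: 9.83
position: [0.4528, -0.1367, 0.2084]
orientation: [0.0, 0.22, 0.975, -0.0]
ft_force: [0.4, -0.3, 0.4]
opening: 1.001
```

```bash
python3 -c "
from h import *
d(*T['fy'],.094)
im=get_image('wrist');cv2.imwrite('pics/w6.png',im[:,:,::-1])
c,st=capcomp(im,(280,215),'yellow'); x=fit('wrist',c,.017,.078,.108); print(c,st,x.round(4), sil('wrist',*x,.017,.078,.108)[1])
d(*T['fy'],.094)"
```

```text
t 9.83 pos [ 0.4528 -0.1367  0.2084] F [ 0.38 -0.32  0.37] op 1.001 shift [0.0006 0.0004 0.1144] z [ 0.e+00 -2.e-04 -1.e+00]
[279.19385797 211.76055662] [ 255  185   50   54 2084] [ 0.4521 -0.1369] 2242.1016931822523
t 9.88 pos [ 0.4533 -0.1371  0.2086] F [ 0.06 -0.68 -0.59] op 0.999 shift [0.0012 0.0005 0.1146] z [ 3.e-04 -3.e-04 -1.e+00]
```

View pics/w6.png

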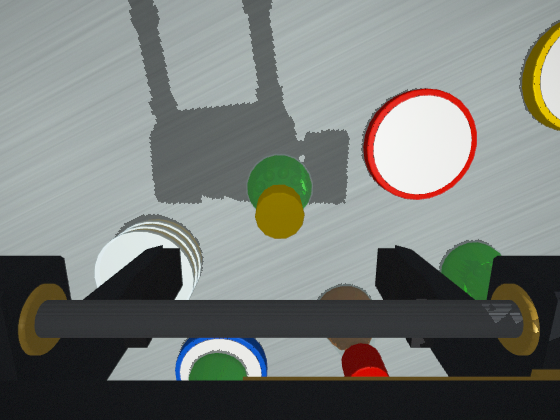

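The yellow-cap green flask is centred (279,212) and the wrist fit agrees. Descend, grip and lift.

Emit:
move_arm(moves=[[[0.001, 0, 0.015, 0, 0, 0], [0.001, 0, 0.04, 0, 0, 0], [0.001, 0, 0.07, 0, 0, 0], [0.001, 0, 0.095, 0, 0, 0], [0.001, 0, 0.109, 0, 0, 0], [0.001, 0, 0.115, 0, 0, 0], [0.001, 0, 0.115, 0, 0, 0]]])

```text
time_s: 10.47
position: [0.4513, -0.1364, 0.0919]
orientation: [-0.002, 0.221, 0.975, 0.0]
ft_force: [-0.9, -0.1, -0.1]
opening: 1.003
```

Emit:
move_arm(moves=[[[0, 0, 0, 0, 0, 0], [0, 0, 0, 0, 0, 0], [0, 0, 0, 0, 0, 0], [0, 0, 0, 0, 0, 0], [0, 0, 0, 0, 0, 0], [0, 0, 0, 0, 0, 0], [0, 0, 0, 0, 0, 0], [0, 0, 0, 0, 0, 0], [0, 0, 0, 0, 0, 0]]], hand=1, grip_force=25)

```text
time_s: 11.22
position: [0.4519, -0.1361, 0.0938]
orientation: [0.0, 0.221, 0.975, 0.0]
ft_force: [0.0, 0.2, 0.8]
opening: 0.377
```

Emit:
move_arm(moves=[[[0, 0, 0, 0, 0, 0], [0, 0, -0.005, 0, 0, 0], [0, 0, -0.015, 0, 0, 0], [0, 0, -0.03, 0, 0, 0], [0, 0, -0.05, 0, 0, 0], [0, 0, -0.075, 0, 0, 0], [0, 0, -0.1, 0, 0, 0], [0, 0, -0.12, 0, 0, 0], [0, 0, -0.133, 0, 0, 0], [0, 0, -0.14, 0, 0, 0], [0, 0, -0.14, 0, 0, 0]]])

```text
time_s: 12.13
position: [0.453, -0.1366, 0.2362]
orientation: [0.002, 0.221, 0.975, -0.0]
ft_force: [1.2, -0.5, -1.3]
opening: 0.379
```

```bash
python3 -c "
from h import *
d(*T['py'],.235)
cv2.imwrite('pics/s7.png',get_image('side')[:,:,::-1])
d(*T['py'],.235)"
```

```text
t 12.13 pos [ 0.453  -0.1366  0.2362] F [ 1.19 -0.47 -1.25] op 0.379 shift [0.1033 0.2678 0.0009] z [ 0.0039 -0.0015 -1.    ]
t 12.18 pos [ 0.4522 -0.1363  0.2346] F [-0.45  0.42 -1.04] op 0.378 shift [ 0.1026  0.2679 -0.0005] z [ 1.7e-03 -7.0e-04 -1.0e+00]
```

View pics/s7.png

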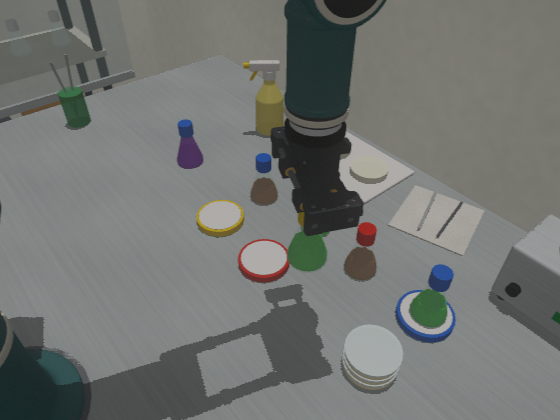

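Emit:
move_arm(moves=[[[0.002, 0.005, 0, 0, 0, 0], [0.007, 0.019, 0, 0, 0, 0], [0.015, 0.04, 0, 0, 0, 0], [0.027, 0.07, 0, 0, 0, 0], [0.038, 0.099, 0, 0, 0, 0], [0.049, 0.129, 0, 0, 0, 0], [0.061, 0.158, 0, 0, 0, 0], [0.072, 0.188, 0, 0, 0, 0], [0.082, 0.214, 0, 0, 0, 0], [0.091, 0.238, 0, 0, 0, 0], [0.098, 0.257, 0, 0, 0, 0], [0.1027, 0.268, 0, 0, 0, 0]]])

```text
time_s: 13.18
position: [0.4733, 0.1521, 0.2319]
orientation: [-0.001, 0.22, 0.976, -0.0]
ft_force: [0.0, -0.0, -0.7]
opening: 0.378
```

Emit:
move_arm(moves=[[[0, 0, 0, 0, 0, 0], [0, 0, 0, 0, 0, 0], [0, 0, 0, 0, 0, 0]]])

```text
time_s: 13.43
position: [0.474, 0.1491, 0.233]
orientation: [-0.001, 0.221, 0.975, -0.001]
ft_force: [0.3, 0.0, -0.9]
opening: 0.377
```

```bash
python3 -c "
from h import *
d(*T['py'],.1105)
im=get_image('wrist');cv2.imwrite('pics/w8.png',im[:,:,::-1])
d(*T['py'],.1105)"
```

```text
t 13.43 pos [0.474  0.1491 0.233 ] F [ 0.3   0.05 -0.94] op 0.377 shift [-0.0007  0.0011  0.1225] z [-0.0014 -0.001  -1.    ]
t 13.48 pos [0.4742 0.1489 0.2332] F [-0.33  0.17 -0.53] op 0.377 shift [-0.0004  0.0011  0.1227] z [-9.e-04 -8.e-04 -1.e+00]
```

View pics/w8.png

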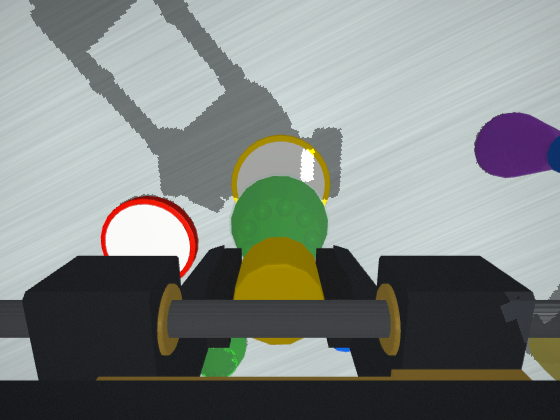

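Aligned over the yellow pad. The expected descent is 0.124 m.

Emit:
move_arm(moves=[[[0, 0.001, 0.005, 0, 0, 0], [0, 0.001, 0.02, 0, 0, 0], [0, 0.001, 0.04, 0, 0, 0], [0, 0.001, 0.06, 0, 0, 0], [0, 0.001, 0.08, 0, 0, 0], [0, 0.001, 0.098, 0, 0, 0], [0, 0.001, 0.11, 0, 0, 0], [0, 0.001, 0.117, 0, 0, 0], [0, 0.001, 0.12, 0, 0, 0], [0, 0.001, 0.121, 0, 0, 0], [0, 0.001, 0.122, 0, 0, 0], [0, 0.001, 0.122, 0, 0, 0]]])

```text
time_s: 14.48
position: [0.4757, 0.151, 0.1126]
orientation: [0.001, 0.221, 0.975, 0.0]
ft_force: [-1.0, -0.0, -1.1]
opening: 0.373
```

Emit:
move_arm(moves=[[[0, 0, 0.001, 0, 0, 0], [0, 0, 0.002, 0, 0, 0], [0, 0, 0.002, 0, 0, 0], [0, 0, 0.002, 0, 0, 0]]])

```text
time_s: 14.82
position: [0.475, 0.1509, 0.1099]
orientation: [0.0, 0.221, 0.975, 0.0]
ft_force: [-0.3, 0.6, -1.1]
opening: 0.377
```

Emit:
move_arm(moves=[[[0, 0, 0.0005, 0, 0, 0], [0, 0, 0.001, 0, 0, 0], [0, 0, 0.001, 0, 0, 0]]])

```text
time_s: 15.07
position: [0.4753, 0.1511, 0.1097]
orientation: [0.0, 0.221, 0.975, 0.0]
ft_force: [-1.7, 0.6, 5.6]
opening: 0.378
```

Contact is made at 5.6 N. Release and lift.

Emit:
move_arm(moves=[[[0, 0, 0, 0, 0, 0], [0, 0, 0, 0, 0, 0], [0, 0, 0, 0, 0, 0], [0, 0, 0, 0, 0, 0], [0, 0, 0, 0, 0, 0], [0, 0, 0, 0, 0, 0], [0, 0, 0, 0, 0, 0]]], hand=0)

```text
time_s: 15.65
position: [0.4749, 0.1508, 0.1086]
orientation: [-0.0, 0.221, 0.975, -0.0]
ft_force: [0.2, 0.2, 0.7]
opening: 0.886
```

Emit:
move_arm(moves=[[[0, 0, -0.005, 0, 0, 0], [0, 0, -0.02, 0, 0, 0], [0, 0, -0.04, 0, 0, 0], [0, 0, -0.065, 0, 0, 0], [0, 0, -0.085, 0, 0, 0], [0, 0, -0.095, 0, 0, 0], [0, 0, -0.1, 0, 0, 0], [0, 0, -0.1, 0, 0, 0]]])

```text
time_s: 16.32
position: [0.4756, 0.151, 0.2099]
orientation: [0.001, 0.221, 0.975, 0.001]
ft_force: [0.8, -0.3, -0.0]
opening: 1.001
```

```bash
python3 -c "
from h import *
d(*T['fr'],.21)
im=get_image('wrist');cv2.imwrite('pics/w9.png',im[:,:,::-1])
d(*T['fr'],.21)"
```

```text
t 16.32 pos [0.4756 0.151  0.2099] F [ 0.79 -0.29 -0.04] op 1.001 shift [-1.903e-01 -7.120e-02  1.000e-04] z [ 2.2e-03  6.0e-04 -1.0e+00]
t 16.37 pos [0.4748 0.1508 0.2086] F [-0.43  0.01 -0.71] op 1.004 shift [-0.1909 -0.0708 -0.0014] z [ 1.e-04  0.e+00 -1.e+00]
```

View pics/w9.png

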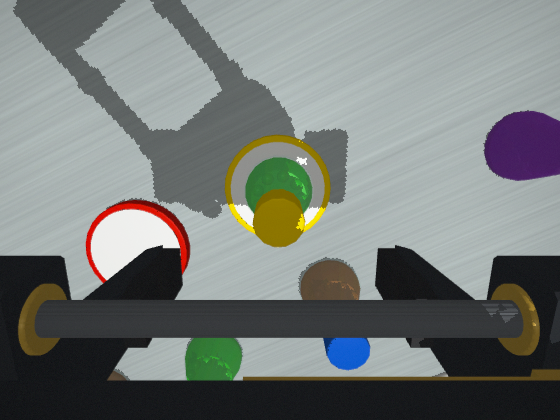

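The yellow flask stands centred on its pad. Now red.

Emit:
move_arm(moves=[[[-0.008, -0.003, 0, 0, 0, 0], [-0.025, -0.009, 0, 0, 0, 0], [-0.052, -0.019, 0, 0, 0, 0], [-0.083, -0.031, 0, 0, 0, 0], [-0.114, -0.042, 0, 0, 0, 0], [-0.145, -0.054, 0, 0, 0, 0], [-0.17, -0.063, 0, 0, 0, 0], [-0.185, -0.069, 0, 0, 0, 0], [-0.1906, -0.071, 0, 0, 0, 0], [-0.1906, -0.071, 0, 0, 0, 0], [-0.1906, -0.071, 0, 0, 0, 0]]])

```text
time_s: 17.28
position: [0.6155, 0.0051, 0.2077]
orientation: [-0.001, 0.221, 0.975, 0.0]
ft_force: [-0.6, 0.7, 0.4]
opening: 1.005
```

```bash
python3 -c "
from h import *
d(*T['fr'],.094)
im=get_image('wrist');cv2.imwrite('pics/w10.png',im[:,:,::-1])
c,st=capcomp(im,(280,215),'red'); x=fit('wrist',c,.017,.078,.108); print(c,st,x.round(4), sil('wrist',*x,.017,.078,.108)[1])
d(*T['fr'],.094)"
```

```text
t 17.28 pos [0.6155 0.0051 0.2077] F [-0.6   0.71  0.41] op 1.005 shift [-0.0015  0.0003  0.1137] z [-2.3e-03  6.0e-04 -1.0e+00]
[278.80076628 214.54645594] [ 255  187   49   55 2088] [0.6155 0.0048] 2251.0362036378356
t 17.33 pos [0.6153 0.0056 0.208 ] F [-1.38  0.48  0.04] op 0.999 shift [-1.80e-03 -1.00e-04  1.14e-01] z [-1.8e-03  5.0e-04 -1.0e+00]
```

View pics/w10.png

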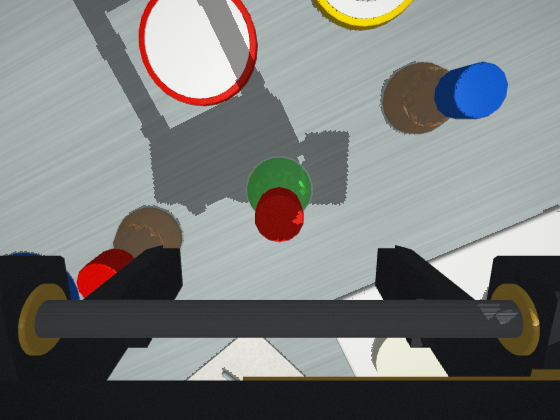

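The red-cap green flask is centred (279,215). The brown red-cap one is clear on the left (~0.13 m away). Descend, grip and lift.

Emit:
move_arm(moves=[[[-0.001, 0, 0.015, 0, 0, 0], [-0.001, 0, 0.04, 0, 0, 0], [-0.001, 0, 0.07, 0, 0, 0], [-0.001, 0, 0.095, 0, 0, 0], [-0.001, 0, 0.109, 0, 0, 0], [-0.001, 0, 0.115, 0, 0, 0], [-0.001, 0, 0.115, 0, 0, 0]]])

```text
time_s: 17.92
position: [0.6158, 0.0051, 0.0924]
orientation: [-0.001, 0.22, 0.975, -0.0]
ft_force: [-0.4, -0.4, 1.0]
opening: 1.002
```

Emit:
move_arm(moves=[[[0, 0, 0, 0, 0, 0], [0, 0, 0, 0, 0, 0], [0, 0, 0, 0, 0, 0], [0, 0, 0, 0, 0, 0], [0, 0, 0, 0, 0, 0], [0, 0, 0, 0, 0, 0], [0, 0, 0, 0, 0, 0], [0, 0, 0, 0, 0, 0], [0, 0, 0, 0, 0, 0]]], hand=1, grip_force=25)

```text
time_s: 18.67
position: [0.6173, 0.0043, 0.0937]
orientation: [0.0, 0.221, 0.975, 0.0]
ft_force: [1.2, 0.2, 0.2]
opening: 0.374
```

Emit:
move_arm(moves=[[[0, 0, 0, 0, 0, 0], [0, 0, -0.005, 0, 0, 0], [0, 0, -0.015, 0, 0, 0], [0, 0, -0.03, 0, 0, 0], [0, 0, -0.05, 0, 0, 0], [0, 0, -0.075, 0, 0, 0], [0, 0, -0.1, 0, 0, 0], [0, 0, -0.12, 0, 0, 0], [0, 0, -0.133, 0, 0, 0], [0, 0, -0.14, 0, 0, 0], [0, 0, -0.14, 0, 0, 0]]])

```text
time_s: 19.58
position: [0.6183, 0.0043, 0.236]
orientation: [0.002, 0.221, 0.975, 0.0]
ft_force: [0.4, 0.1, -1.6]
opening: 0.379
```

```bash
python3 -c "
from h import *
d(*T['pr'],.235)
cv2.imwrite('pics/s11.png',get_image('side')[:,:,::-1])
d(*T['pr'],.235)"
```

```text
t 19.58 pos [0.6183 0.0043 0.236 ] F [ 0.45  0.09 -1.59] op 0.379 shift [ 0.1291 -0.0696  0.0004] z [ 3.5e-03 -1.0e-04 -1.0e+00]
t 19.63 pos [0.6175 0.0043 0.2342] F [ 0.67 -0.32 -1.86] op 0.377 shift [ 0.1284 -0.0693 -0.001 ] z [ 0.001 -0.    -1.   ]
```

View pics/s11.png

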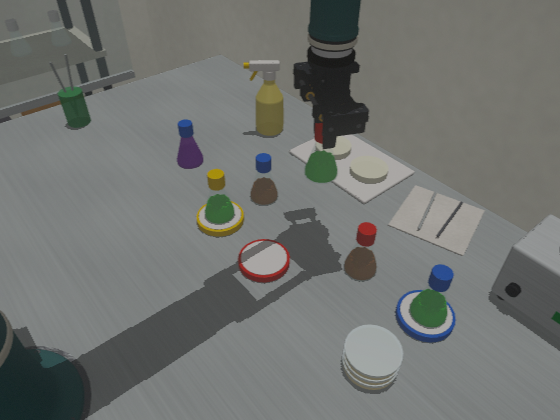

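Emit:
move_arm(moves=[[[0.004, -0.002, 0, 0, 0, 0], [0.014, -0.008, 0, 0, 0, 0], [0.03, -0.016, 0, 0, 0, 0], [0.052, -0.028, 0, 0, 0, 0], [0.075, -0.041, 0, 0, 0, 0], [0.097, -0.052, 0, 0, 0, 0], [0.113, -0.061, 0, 0, 0, 0], [0.123, -0.066, 0, 0, 0, 0], [0.1285, -0.0695, 0, 0, 0, 0], [0.1285, -0.0695, 0, 0, 0, 0], [0.1285, -0.0695, 0, 0, 0, 0], [0.1285, -0.0695, 0, 0, 0, 0]]])

```text
time_s: 20.63
position: [0.4722, -0.0032, 0.2338]
orientation: [0.0, 0.221, 0.975, 0.0]
ft_force: [-0.4, -0.7, -1.2]
opening: 0.375
```

```bash
python3 -c "
from h import *
d(*T['pr'],.1105)
im=get_image('wrist');cv2.imwrite('pics/w12.png',im[:,:,::-1])
d(*T['pr'],.1105)"
```

```text
t 20.63 pos [ 0.4722 -0.0032  0.2338] F [-0.37 -0.7  -1.24] op 0.375 shift [ 6.000e-04 -1.000e-04  1.233e-01] z [ 7.e-04 -0.e+00 -1.e+00]
t 20.68 pos [ 0.4723 -0.0032  0.2338] F [ 0.19  0.14 -2.27] op 0.378 shift [ 6.000e-04 -1.000e-04  1.233e-01] z [ 5.e-04 -0.e+00 -1.e+00]
```

View pics/w12.png

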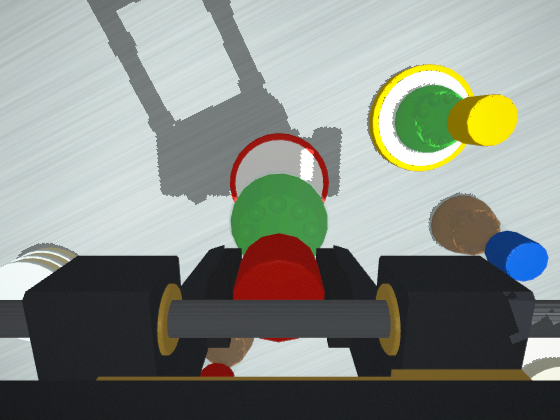

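Aligned over the red pad. Lower it the same way.

Emit:
move_arm(moves=[[[0, 0, 0.005, 0, 0, 0], [0, 0, 0.02, 0, 0, 0], [0, 0, 0.04, 0, 0, 0], [0, 0, 0.06, 0, 0, 0], [0, 0, 0.08, 0, 0, 0], [0, 0, 0.098, 0, 0, 0], [0, 0, 0.11, 0, 0, 0], [0, 0, 0.117, 0, 0, 0], [0, 0, 0.12, 0, 0, 0], [0, 0, 0.121, 0, 0, 0], [0, 0, 0.122, 0, 0, 0], [0, 0, 0.122, 0, 0, 0]]])

```text
time_s: 21.68
position: [0.4722, -0.0032, 0.1124]
orientation: [0.001, 0.221, 0.975, 0.0]
ft_force: [0.4, -0.9, -2.2]
opening: 0.372
```

Emit:
move_arm(moves=[[[0, 0, 0.001, 0, 0, 0], [0, 0, 0.002, 0, 0, 0], [0, 0, 0.002, 0, 0, 0], [0, 0, 0.002, 0, 0, 0]]])

```text
time_s: 22.02
position: [0.4715, -0.0032, 0.11]
orientation: [0.0, 0.221, 0.975, 0.0]
ft_force: [-0.2, -0.4, -1.9]
opening: 0.38
```

Emit:
move_arm(moves=[[[0, 0, 0.0005, 0, 0, 0], [0, 0, 0.001, 0, 0, 0], [0, 0, 0.001, 0, 0, 0]]])

```text
time_s: 22.27
position: [0.4719, -0.0031, 0.1096]
orientation: [0.0, 0.221, 0.975, 0.0]
ft_force: [-2.3, 0.5, 5.0]
opening: 0.377
```

Contact is made at 5 N. Release, lift and retreat a little.

Emit:
move_arm(moves=[[[0, 0, 0, 0, 0, 0], [0, 0, 0, 0, 0, 0], [0, 0, 0, 0, 0, 0], [0, 0, 0, 0, 0, 0], [0, 0, 0, 0, 0, 0], [0, 0, 0, 0, 0, 0], [0, 0, 0, 0, 0, 0]]], hand=0)

```text
time_s: 22.85
position: [0.4713, -0.0032, 0.1086]
orientation: [-0.0, 0.221, 0.975, -0.0]
ft_force: [-0.2, -0.9, 0.5]
opening: 0.886
```

Emit:
move_arm(moves=[[[0, 0, -0.005, 0, 0, 0], [0, 0, -0.02, 0, 0, 0], [0, 0, -0.04, 0, 0, 0], [0, 0, -0.065, 0, 0, 0], [0, 0, -0.095, 0, 0, 0], [0, 0, -0.125, 0, 0, 0], [0, 0, -0.145, 0, 0, 0], [0, 0, -0.16, 0, 0, 0], [0, 0, -0.16, 0, 0, 0], [0, 0, -0.16, 0, 0, 0]]])

```text
time_s: 23.68
position: [0.4719, -0.0032, 0.2697]
orientation: [0.001, 0.221, 0.975, 0.0]
ft_force: [-0.4, 0.6, -0.5]
opening: 0.999
```

Emit:
move_arm(moves=[[[0.01, 0.02, 0, 0, 0, 0], [0.025, 0.05, 0, 0, 0, 0], [0.04, 0.08, 0, 0, 0, 0], [0.055, 0.11, 0, 0, 0, 0], [0.07, 0.14, 0, 0, 0, 0], [0.085, 0.17, 0, 0, 0, 0], [0.1, 0.2, 0, 0, 0, 0], [0.11, 0.22, 0, 0, 0, 0], [0.12, 0.24, 0, 0, 0, 0], [0.13, 0.26, 0, 0, 0, 0], [0.13, 0.26, 0, 0, 0, 0], [0.13, 0.26, 0, 0, 0, 0]]])

```text
time_s: 24.68
position: [0.4649, 0.2877, 0.2665]
orientation: [-0.001, 0.219, 0.976, -0.001]
ft_force: [-0.3, -0.6, -0.7]
opening: 1.001
```

```bash
python3 - <<'E'
from h import *
I={n:get_image(n) for n in('top','side')}
for n in I: cv2.imwrite(f'pics/{n}13.png',I[n][:,:,::-1])
print(robot.get_state()['position'],robot.get_state()['time_s'])
for k,c,p,z in(('fr','red','pr',.016),('fb','blue','pb',.016),('fy','yellow','py',.016),('dr','red',(.6045,-.1314),0),('db','blue',(.5955,.1527),0)):
    q=T[p] if isinstance(p,str) else p
    for n in I:
        seed=proj(n,[[*q,z+.1]])[0]
        try:
            cc,st=capcomp(I[n],seed,c); x=fit(n,cc,.017,z+.078,z+.108); print(k,n,cc.round(1),st[4],round(float(sil(n,*x,.017,z+.078,z+.108)[1])),x.round(4),'err mm',((x-q)*1e3).round(1))
        except Exception as e: print(k,n,e)
E
```

```text
[0.46530141 0.28651802 0.26722042] 24.7833
fr top [292.9 226.5] 212 251 [ 0.4704 -0.0021] err mm [-1.4  0.9]
fr side [261.9 221.4] 372 431 [ 0.4709 -0.003 ] err mm [-0.9 -0. ]
fb top [402.2 153.5] 480 291 [ 0.5901 -0.2592] err mm [-18.4  21.4]
fb side [440.4 277.6] 509 576 [ 0.6096 -0.2837] err mm [ 1.1 -3.1]
fy top [223.  239.9] 546 261 [0.4652 0.1435] err mm [-9.7 -6.1]
fy side [215.7 179. ] 315 356 [0.4756 0.1499] err mm [0.7 0.3]
dr top [340.7 158.9] 251 261 [ 0.6038 -0.1304] err mm [-0.7  1. ]
dr side [366.  233.7] 379 434 [ 0.6052 -0.1323] err mm [ 0.7 -0.9]
db top [211.7 182.4] 226 259 [0.595  0.1535] err mm [-0.5  0.8]
db side [263.1 162.5] 267 304 [0.5953 0.1516] err mm [-0.2 -1.1]
```

View pics/side13.png

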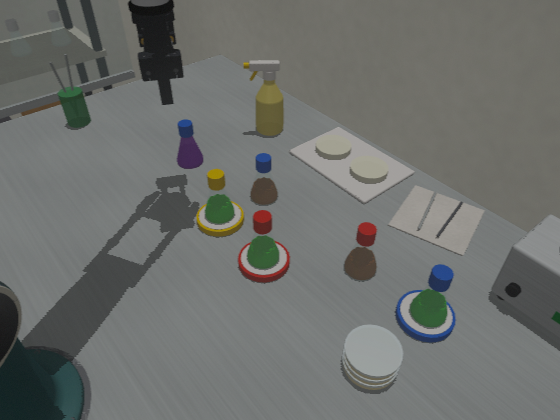

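View pics/top13.png

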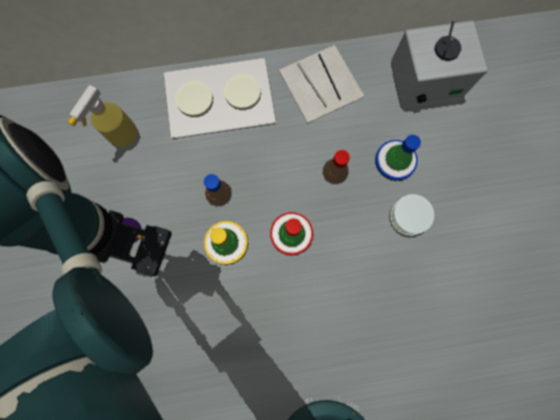

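All three flasks stand upright on their own pads, and the side-view fits put them within 3.5 mm of centre. The two large top-view errors come from cap masks that merged with the rings. Their areas are 480 against 291 px and 546 against 261 px, and the pictures show both flasks inside the discs. The dead flasks and the dishes have not moved. Handing in.

```bash
python3 -c "
from cell import order
print(order.close_job())"
```

```text
the job is handed in; nothing more can be done
None
```

I stood the green-moss blue, yellow and red flasks on the pads matching their caps. Each was gripped by the cap, lowered to a light contact (5–8 N) and released. The arm was clear when I handed the job in at about 25 s; no verdict is reported.

**Last checks:** the side view put the flask axes about 1 mm (red), 3.3 mm (blue) and 0.8 mm (yellow) from their pad centres; the limit is 13 mm. All three looked upright and inside the white discs. Both dead flasks measured within about 1.3 mm of where they started. The dishes looked unmoved by eye; I did not re-measure them.

**Checks that disagreed:** the automatic top-view fits for the blue and yellow flasks gave errors of about 28 mm and 11 mm. I set these aside because the cap masks had merged with the same-coloured rings. The top picture itself, the wrist pictures taken just after each release and the side fits all showed both flasks centred.

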